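Find the soft brake lever and hold it in for bleeding

ROBOT

A 6-joint arm with a two-finger parallel gripper is mounted at the origin on a cart in front of the work surface, level with it; the furniture and walls round the work are solid. World frame = base frame: x ahead of the robot, y to its left, z up, the work surface at z = 0. Lengths are in m, angles in rad, forces in N, time in s.
With the tool pointing down it reaches from about 0.325 to 0.925 m from the base axis. Payload 3.1 kg.
Tool frame: the origin (TCP) lies on the centre line of the jaws, within the pads' length; the fingertips stand 17 mm ahead of it and the grasp point (between the pads) lies 2 mm behind it (tip_reach is the distance from the TCP to the fingertips, in m); z points along the fingers, y is the line along which they close (so a half turn about z gives the same grasp; the last joint's range is limited). The gripper opens to 85 mm and grips with 20 to 120 N. Pads are 22 mm wide; open, the fingers measure 114 mm over their backs; the gripper's body (76 mm by 85 mm) begins 54 mm behind the grasp point. The pads swing forward as they close: fully open they stand 13 mm farther back than shut.
Start: joints at [1.003, 0.217, 1.613, -0, 1.311, -0.112], TCP at [0.275, 0.561, 0.248] pointing down, gripper open.
Joint ranges: [-2.75, 2.75], [-0.78, 2.1], [0.31, 2.55], [-1.13, 4.27], [0.13, 2.63], [-2.58, 2.58]. Speed limits (rad/s): [2.79, 2.79, 3.14, 3.14, 3.14, 3.14].

INTERFACE

Orientations are given as [roll, pitch, yaw] about the fixed x, y, z axes, in that order (R = Rz(yaw) Ry(pitch) Rx(roll)).
In Python, from plant import * gives the robot as it stands. The module is installed in compiled form; this text tells all that it offers.
- The arm moves only by the tool servo_tool, never from a script. Its argument "deltas" is a list of rows, each an object with "fingers": the closure, from -1 (fully open) to 1 (shut); "linear": the shift along the tool's x, y, z in mm, a list of three; "turn": the turn about the tool's z in rad. In form: [{"fingers": fingers, "linear": [dx, dy, dz], "turn": turn}, ...]. A call has 1 to 12 rows; each row shifts and turns the commanded pose from where the row before left it, along the tool's axes as they then stand; what a row does not reach is not made up. A row lasts 1/12 s, in which the tool goes at most 41.7 mm and 7.16 degrees, less where a joint would pass 70% of its speed; a pose out of reach is approached as far as the arm can. A call with a gripper value outside its range is refused whole. The fingers move at their own pace and stop on an object; "newtons" is the grip in N (left out, the last holds). Time passes only in rows, so rows that do not move let the fingers close. It gives the time, the measured TCP pose, the force, the opening and the grip force at its end, in the units of the state.
- get_state(): the state, without advancing time (a new reading comes with each control period).
- get_image(name): name is "scene" or "top"; returns a dict with "pixels" (480x640x3 uint8, red, green, blue), "z_map" (480x640 float32, m along the optical axis (not along the pixel's ray), 0 where there is no reading), "K" (3x3 intrinsics, pixels), "R" (3x3) and "t" (3): a world point X has camera coordinates R X + t. Camera axes: x right, y down, z forward; pixel columns grow to the right and rows downward; lengths in m; the calibration is good to about 2 mm. A picture is of the moment at which its call begins.
- job_done(): hands the job in; it is judged then, once.
The state is a dict: "clock": time; "joints": joint angles; "qvel": joint speeds; "tau": joint torques, N m; "tcp_pos": TCP position; "tcp_rot": TCP orientation; "force": force on the tool from outside, world axes, zero at the start; "moment": the same for the moment, N m; "width": finger opening in m; "grasp_force": force on a finger pad.
Only numpy, scipy, OpenCV 4.12 (cv2) and the standard library are available. Lean on these libraries where they do the work, as an engineer would, in place of code of your own. Each camera call takes 0.05 s, during which the arm holds its last target. There are 200 camera calls.

TASK

Two hydraulic brake levers stand on the bench to be checked after an overhaul: one comes up firm well short of its grip, as it should, the other is soft and goes all the way to its grip. Press each lever in from the front with the outside of the fingers until it stops, keeping it firmly pressed for a moment to find out which is which; take hold of nothing, do not touch the grips or reach behind the levers, and let the sound one spring out again. Finish while still holding the soft lever firmly in against its grip, so that I can bleed it, and leave everything else on the bench where it lies.

Things in the scene. Friction and masses are not known exactly. Their poses are not given: they have to be found in the camera images.
- stand_a: Fixed bench stand: steel foot 110 x 90 mm, post, clamp (top 122 mm) holding a level stub bar, axis 100 mm above the bench. Origin: under the post, on the bench. The bar runs 236 mm along the stand's -y; its lever is in front of it (-x side) and is pressed toward +x; z up. The lever's black body (top 127 mm) is at y = -20 to -97, x = -49 to +16 mm. Both stands look alike and trade places.
- grip_a: Black ribbed rubber grip on the bar of stand_a: 31 mm in diameter, fixed, axis 100 mm above the bench. Same origin and axes as stand_a: it covers y = -100 to -236 mm. Not to be touched by the robot.
- back_a: Rear face of the blade of lever_a (the side toward the grip). Origin: on the hinge pin, 100 mm above the bench; turns with the lever. The fingers stay out of the gap behind it.
- lever_a (a joint): Hand lever of stand_a, on an upright hinge pin at x = -34, y = -88 mm in the stand's frame. Rad: 0 = out, grows as it goes in (anticlockwise from above); at 0.42 it lies against the grip. A sound lever stops at 0.23 (blade about 20 mm off the grip), force rising to 10 N within about 3 mm; a soft one goes on to 0.42. Return spring: 1 N (out) to 3 N (in) at the blade; it comes out by itself.
- blade_a (a point): Where to press lever_a: front of its blade (side away from the grip), half-way up, 92 mm from the hinge; moves with it. Blade 14 mm high (93 to 107 mm above the bench), 10 mm thick, 40 mm more to its rounded end, slanting 24 degrees off the grip when out (point then at x = -64, y = -176 mm in the stand's frame). Travel 20 mm to a firm stop, 38 mm to the grip. Free in front, and below to 30 mm.
- stand_b: Fixed bench stand: steel foot 110 x 90 mm, post, clamp (top 122 mm) holding a level stub bar, axis 100 mm above the bench. Origin: under the post, on the bench. The bar runs 236 mm along the stand's -y; its lever is in front of it (-x side) and is pressed toward +x; z up. The lever's black body (top 127 mm) is at y = -20 to -97, x = -49 to +16 mm. Both stands look alike and trade places.
- grip_b: Black ribbed rubber grip on the bar of stand_b: 31 mm in diameter, fixed, axis 100 mm above the bench. Same origin and axes as stand_b: it covers y = -100 to -236 mm. Not to be touched by the robot.
- back_b: Rear face of the blade of lever_b (the side toward the grip). Origin: on the hinge pin, 100 mm above the bench; turns with the lever. The fingers stay out of the gap behind it.
- lever_b (a joint): Hand lever of stand_b, on an upright hinge pin at x = -34, y = -88 mm in the stand's frame. Rad: 0 = out, grows as it goes in (anticlockwise from above); at 0.42 it lies against the grip. A sound lever stops at 0.23 (blade about 20 mm off the grip), force rising to 10 N within about 3 mm; a soft one goes on to 0.42. Return spring: 1 N (out) to 3 N (in) at the blade; it comes out by itself.
- blade_b (a point): Where to press lever_b: front of its blade (side away from the grip), half-way up, 92 mm from the hinge; moves with it. Blade 14 mm high (93 to 107 mm above the bench), 10 mm thick, 40 mm more to its rounded end, slanting 24 degrees off the grip when out (point then at x = -64, y = -176 mm in the stand's frame). Travel 20 mm to a firm stop, 38 mm to the grip. Free in front, and below to 30 mm.
- screwdriver: Bystander, loose: screwdriver with a red handle, 195 mm long, 31 mm thick, lying near a stand. Origin: centre of its underside.
- ring_cap: Bystander, loose: dark printed ring cap, 36 mm across, 18 mm high, near a stand's foot. Origin: centre of its underside.
- puck: Bystander, loose: turned steel puck, 45 mm across, 12 mm high, near a stand. Origin: centre of its underside.
- hex_keys: Bystander, loose: hex key set in a green holder, 118 x 30 x 23 mm, near a stand's foot. Origin: centre of its underside.
- marker_pen: Bystander, loose: white marker pen, 134 mm long, 14 mm thick, near the front edge of the bench. Origin: centre of its underside.

How it is judged:
By the outcome, as a careful person would: the job done as asked, in the order asked, and still so for the second after the job is handed in, while the arm keeps its last pose, push and grip.
It also fails if it takes over 61 s, if anything falls off the work surface, if the arm or the gripper's body presses on something with over 40 N, if the wrist force passes 120 N, or if a joint passes its speed limit or range.

## Working session

There is one attempt and no reset: what is moved stays moved. The work goes in short steps, Python scripts to look and compute and a tool call to move; the robot and the scene stay as the last step left them, time stands still between calls to the robot, and variables do not carry over. Pictures are saved under pics/ and viewed, at most 10 in all, crops included, and the job is handed in when it is done.

Besides the shell and the picture viewer there is one more tool, called after ">>>" by a JSON object that holds its "op" and its "data". servo_tool: Moves the arm, as the interface text tells. Its arguments: {"type":"object","properties":{"deltas":{"type":"array","items":{"type":"object","properties":{"fingers":{"type":"number"},"linear":{"type":"array","items":{"type":"number"}},"turn":{"type":"number"}}}},"newtons":{"type":"number"}},"required":["deltas"]}

```bash
mkdir -p pics
python3 - <<'E'
from plant import *
import cv2,numpy as np
s=get_state();print({k:np.round(v,3).tolist() for k,v in s.items()})
for n in("scene","top"):
    im=get_image(n);cv2.imwrite(f"pics/{n}0.png",im["pixels"][:,:,::-1]);np.savez(f"{n}0.npz",**im)
    print(n,im["K"].tolist(),np.round(im["R"],3).tolist(),im["t"])
E
```

```text
{'clock': 0.0, 'joints': [1.003, 0.218, 1.615, -0.0, 1.311, -0.112], 'qvel': [-0.001, 0.002, 0.001, -0.0, 0.0, -0.002], 'tau': [-0.0, -39.685, -30.385, -0.0, 0.01, 0.0], 'tcp_pos': [0.275, 0.561, 0.247], 'tcp_rot': [-3.139, -0.0, 2.686], 'force': [-0.472, -0.06, -1.32], 'moment': [0.019, 0.019, 0.036], 'grasp_force': 0.0, 'width': 0.086}
scene [[573.6052232023995, 0.0, 316.9593265527152], [0.0, 573.6052232023995, 242.70388733391246], [0.0, 0.0, 1.0]] [[0.908, -0.418, -0.007], [-0.329, -0.702, -0.632], [0.259, 0.576, -0.775]] [-0.48955409  0.23918699  1.04668148]
top [[481.7072082281273, 0.0, 319.44180868997375], [0.0, 481.7072082281273, 232.26337887593013], [0.0, 0.0, 1.0]] [[-0.024, -1.0, -0.003], [-0.976, 0.024, -0.215], [0.215, -0.002, -0.977]] [0.04729947 0.57440473 0.86169767]
```

View pics/top0.png

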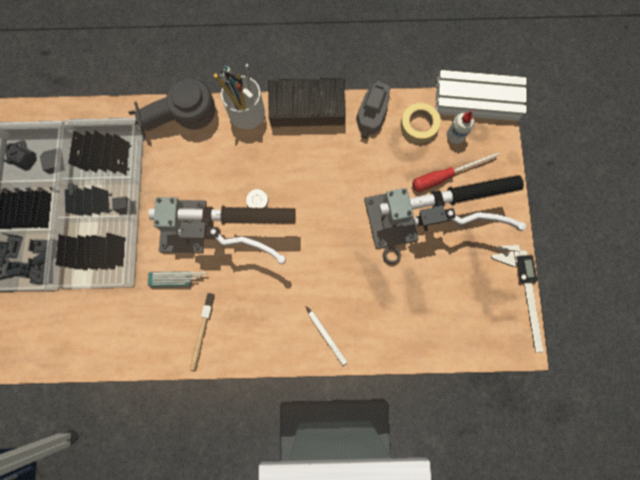

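View pics/scene0.png

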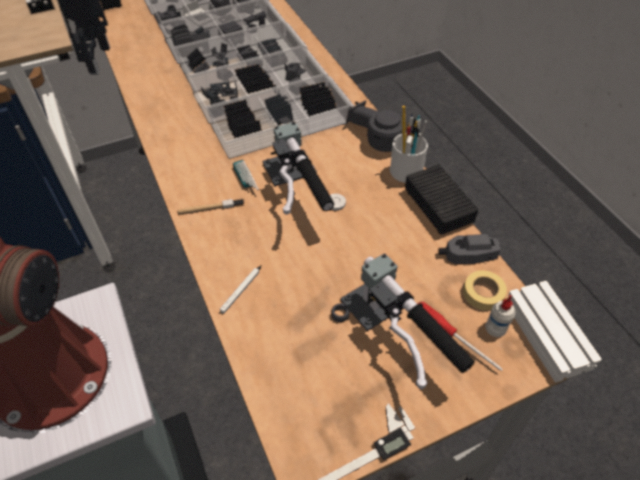

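The top view shows both stands with +x world up and the levers on the robot side. The left lever's tip is at about (282,260) and its grip at (222–294,216). The right lever's tip is at about (522,226) and its grip runs from (452,195) to (522,183). I'll enlarge both.

Run:
```python
import cv2,numpy as np
p=cv2.imread("pics/top0.png")
a=cv2.resize(p[185:275,145:305],None,fx=5,fy=5,interpolation=cv2.INTER_CUBIC)
b=cv2.resize(p[165:255,365:525+10][:, :160],None,fx=5,fy=5,interpolation=cv2.INTER_CUBIC)
cv2.imwrite("pics/cL.png",a);cv2.imwrite("pics/cR.png",cv2.resize(p[165:255,370:530],None,fx=5,fy=5,interpolation=cv2.INTER_CUBIC))
```

```text
(no output)
```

View pics/cL.png

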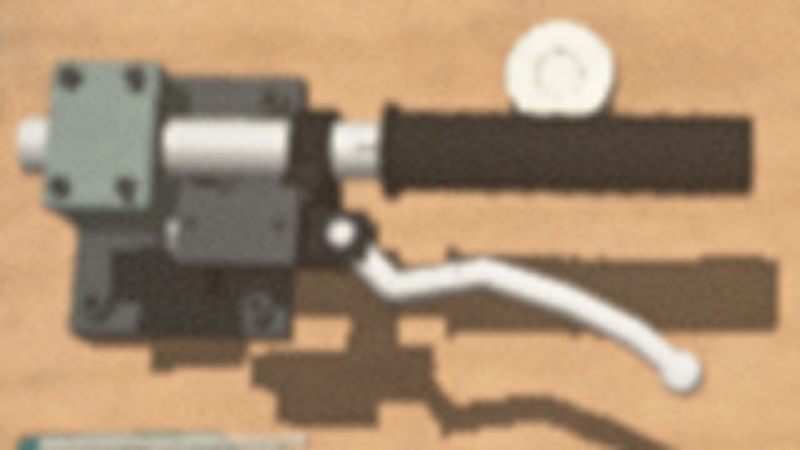

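View pics/cR.png

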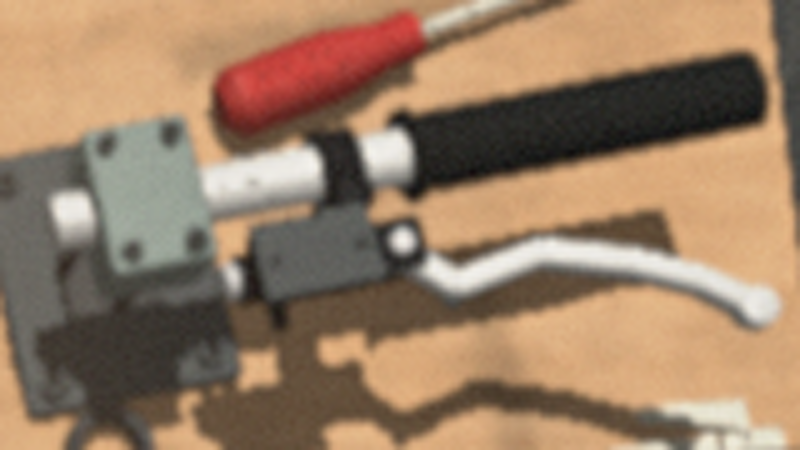

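The left crop shows the hinge at (342,233), the ball tip at (682,372) and the grip end at (750,155). The right crop shows the hinge at (403,240), the ball tip at (760,305) and the grip end at (755,88).

```bash
cat > h.py <<'E'
import numpy as np
def load(n): return dict(np.load(n+"0.npz"))
def ray(im,u,v,z):
    R,t=im["R"],im["t"];c=-R.T@t;d=R.T@np.linalg.inv(im["K"])@np.array([u,v,1.])
    return c+d*(z-c[2])/d[2]
def cloud(im):
    v,u=np.mgrid[:480,:640];Z=im["z_map"];P=np.linalg.inv(im["K"])@np.stack([u*Z,v*Z,Z]).reshape(3,-1)
    return (im["R"].T@(P-im["t"][:,None])).T.reshape(480,640,3)
E
python3 - <<'E'
from h import *
im=load("top");C=cloud(im)
for n,o,pts in(("L",(145,185),dict(stub=(30,143,.1),gs=(395,150,.1),ge=(750,155,.1),hinge=(342,233,.11),tip=(682,372,.1),b1=(485,270,.1),b2=(600,312,.1))),
               ("R",(370,165),dict(stub=(72,217,.1),gs=(415,152,.1),ge=(758,88,.1),hinge=(403,240,.11),tip=(760,305,.1),b1=(545,245,.1),b2=(670,264,.1)))):
    W={k:ray(im,o[0]+x/5-.4,o[1]+y/5-.4,z) for k,(x,y,z) in pts.items()}
    for k,(x,y,z) in pts.items():
        print(n,k,np.round(W[k],4),np.round(C[int(o[1]+y/5),int(o[0]+x/5)],4))
    # axis fit from cloud
    sub=C[o[1]:o[1]+90,o[0]:o[0]+160].reshape(-1,3)
    d=W["ge"]-W["stub"];d/=np.linalg.norm(d);nn=np.array([-d[1],d[0],0])
    s=(sub-W["stub"])@d;l=(sub-W["stub"])@nn
    for a in(.17,.2,.23,.26):
        m=(abs(s-a)<.01)&(abs(l)<.025)&(sub[:,2]>.07);print(a,np.round([l[m].min(),l[m].max(),sub[m,2].max()],4))
    yaw=np.arctan2(d[0],-d[1]);ax=np.array([np.cos(yaw),np.sin(yaw)]);ay=np.array([-np.sin(yaw),np.cos(yaw)])
    O1=W["ge"][:2]+ay*.236; O2=W["hinge"][:2]+.034*ax+.088*ay
    print("yaw",yaw,"O from grip end",O1,"from hinge",O2)
    O=O1
    print("blade",O-.064*ax-.176*ay,"hinge",O-.034*ax-.088*ay)
    t=W["tip"][:2]-W["hinge"][:2];print("hinge-tip len",np.linalg.norm(t),"tip in stand",(W["tip"][:2]-O)@ax,(W["tip"][:2]-O)@ay)
E
```

```text
L stub [0.611 0.346 0.1  ] [0.6085 0.3415 0.1107]
L gs [0.605  0.2104 0.1   ] [0.6005 0.2068 0.1141]
L ge [0.5998 0.0788 0.1   ] [0.5969 0.0776 0.1085]
L hinge [0.5716 0.2271 0.11  ] [0.5711 0.2262 0.114 ]
L tip [0.5191 0.1045 0.1   ] [0.5178 0.1039 0.1079]
L b1 [0.5587 0.1765 0.1   ] [0.5559 0.1742 0.1098]
L b2 [0.542  0.1343 0.1   ] [0.5411 0.1331 0.1049]
0.17 [-0.0169  0.013   0.1193]
0.2 [-0.0167  0.0139  0.1184]
0.23 [-0.0171  0.0121  0.1188]
0.26 [-0.0161  0.0131  0.1183]
yaw -0.04172203078642097 O from grip end [0.6096932  0.31457431] from hinge [0.60927797 0.31359127]
blade [0.53840794 0.14139691] hinge [0.57205231 0.22806903]
hinge-tip len 0.13334399892140825 tip in stand -0.08174337314136979 -0.21364601880213646
R stub [ 0.6103 -0.0875  0.1   ] [ 0.6079 -0.0862  0.1091]
R gs [ 0.6323 -0.217   0.1   ] [ 0.6271 -0.2125  0.1177]
R ge [ 0.6542 -0.3478  0.1   ] [ 0.649  -0.3398  0.1173]
R hinge [ 0.5959 -0.2069  0.11  ] [ 0.5946 -0.2057  0.1125]
R tip [ 0.5706 -0.339   0.1   ] [ 0.5681 -0.3363  0.1079]
R b1 [ 0.5953 -0.2621  0.1   ] [ 0.5926 -0.2602  0.1075]
R b2 [ 0.5869 -0.3076  0.1   ] [ 0.5854 -0.3047  0.1092]
0.17 [-0.0168  0.0158  0.119 ]
0.2 [-0.0165  0.0134  0.1188]
0.23 [-0.0158  0.0148  0.1181]
0.26 [-0.0151  0.0136  0.1177]
yaw 0.16675117406506693 O from grip end [ 0.61498624 -0.11510113] from hinge [ 0.61487213 -0.11443732]
blade [ 0.58108636 -0.29928256] hinge [ 0.59606404 -0.2075238 ]
hinge-tip len 0.1346004203514081 tip in stand -0.08095449313208382 -0.213472288381882
```

>>> {"op": "servo_tool", "data": {"deltas": [{"fingers":1,"linear":[0,0,0],"turn":0.1157},{"fingers":1,"linear":[0,0,0],"turn":0.1157},{"fingers":1,"linear":[0,0,0],"turn":0.1157},{"fingers":1,"linear":[0,0,0],"turn":0.1157},{"fingers":1,"linear":[0,0,0],"turn":0.1157},{"fingers":1,"linear":[0,0,0],"turn":0.1157},{"fingers":1,"linear":[0,0,0],"turn":0.1157},{"fingers":1,"linear":[0,0,0],"turn":0.1157},{"fingers":1,"linear":[0,0,0],"turn":0.1157},{"fingers":1,"linear":[0,0,0],"turn":0.1157},{"fingers":1,"linear":[0,0,0],"turn":0}], "newtons": 60}}

```text
clock: 1.02
tcp_pos: [0.2749, 0.5608, 0.2475]
tcp_rot: [-3.141, 0.001, 1.527]
force: [0.9, 0.4, 0.2]
width: -0.0004
grasp_force: 0.0
```

>>> {"op": "servo_tool", "data": {"deltas": [{"fingers":1,"linear":[-33.7,20,0],"turn":0},{"fingers":1,"linear":[-33.7,20,0],"turn":0},{"fingers":1,"linear":[-33.7,20,0],"turn":0},{"fingers":1,"linear":[-33.7,20,0],"turn":0},{"fingers":1,"linear":[-33.7,20,0],"turn":0},{"fingers":1,"linear":[-33.7,20,0],"turn":0},{"fingers":1,"linear":[-33.7,20,0],"turn":0},{"fingers":1,"linear":[-33.7,20,0],"turn":0},{"fingers":1,"linear":[-33.7,20,0],"turn":0},{"fingers":1,"linear":[-33.7,20,0],"turn":0},{"fingers":1,"linear":[-33.7,20,0],"turn":0},{"fingers":1,"linear":[-33.7,20,0],"turn":0}]}}

```text
clock: 2.02
tcp_pos: [0.4982, 0.1452, 0.2481]
tcp_rot: [-3.141, -0.0, 1.532]
force: [0.9, 0.9, -0.1]
width: -0.0001
grasp_force: 0.0
```

>>> {"op": "servo_tool", "data": {"deltas": [{"fingers":1,"linear":[0,0,0],"turn":0},{"fingers":1,"linear":[0,0,0],"turn":0},{"fingers":1,"linear":[0,0,0],"turn":0}]}}

```text
clock: 2.27
tcp_pos: [0.4975, 0.1471, 0.2479]
tcp_rot: [-3.14, -0.0, 1.53]
force: [0.2, 0.5, 0.2]
width: -0.0001
grasp_force: 0.0
```

>>> {"op": "servo_tool", "data": {"deltas": [{"fingers":1,"linear":[0,0,24],"turn":0},{"fingers":1,"linear":[0,0,24],"turn":0},{"fingers":1,"linear":[0,0,24],"turn":0},{"fingers":1,"linear":[0,0,24],"turn":0},{"fingers":1,"linear":[0,0,24],"turn":0},{"fingers":1,"linear":[0,0,22],"turn":0},{"fingers":1,"linear":[0,0,0],"turn":0},{"fingers":1,"linear":[0,0,0],"turn":0}]}}

```text
clock: 2.93
tcp_pos: [0.4958, 0.1483, 0.105]
tcp_rot: [-3.137, 0.001, 1.532]
force: [-0.2, 0.1, 0.2]
width: 0.0002
grasp_force: 0.0
```

Run:
```python
from plant import *
import cv2,numpy as np
p=get_image("top")["pixels"][:,:,::-1][170:290,140:320]
q=get_image("scene")["pixels"][:,:,::-1][100:220,230:410]
cv2.imwrite("pics/c1.png",cv2.resize(np.vstack([p,q]),None,fx=2.5,fy=2.5,interpolation=cv2.INTER_CUBIC))
```

```text
(no output)
```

View pics/c1.png

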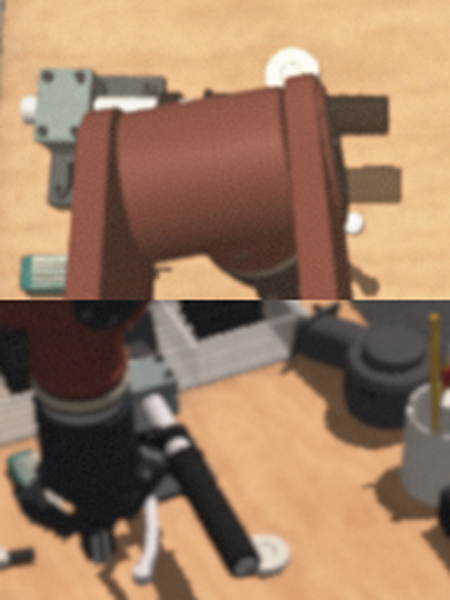

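The arm now hides the left stand from the top camera. The scene view shows the shut fingers just in front of the white lever blade, so I'll press in gradually.

>>> {"op": "servo_tool", "data": {"deltas": [{"fingers":1,"linear":[0,5,0],"turn":0},{"fingers":1,"linear":[0,5,0],"turn":0},{"fingers":1,"linear":[0,5,0],"turn":0},{"fingers":1,"linear":[0,4,0],"turn":0},{"fingers":1,"linear":[0,3,0],"turn":0},{"fingers":1,"linear":[0,3,0],"turn":0},{"fingers":1,"linear":[0,3,0],"turn":0},{"fingers":1,"linear":[0,3,0],"turn":0},{"fingers":1,"linear":[0,0,0],"turn":0},{"fingers":1,"linear":[0,0,0],"turn":0}]}}

```text
clock: 3.87
tcp_pos: [0.5285, 0.1458, 0.1059]
tcp_rot: [-3.14, 0.0, 1.529]
force: [-1.1, 0.7, -0.2]
width: 0.0001
grasp_force: 0.6
```

>>> {"op": "servo_tool", "data": {"deltas": [{"fingers":1,"linear":[0,3,0],"turn":0},{"fingers":1,"linear":[0,3,0],"turn":0},{"fingers":1,"linear":[0,3,0],"turn":0},{"fingers":1,"linear":[0,0,0],"turn":0},{"fingers":1,"linear":[0,0,0],"turn":0}]}}

```text
clock: 4.28
tcp_pos: [0.5379, 0.1455, 0.1062]
tcp_rot: [-3.141, -0.0, 1.529]
force: [-1.5, 0.1, 1.3]
width: -0.0003
grasp_force: 0.7
```

>>> {"op": "servo_tool", "data": {"deltas": [{"fingers":1,"linear":[0,2,0],"turn":0},{"fingers":1,"linear":[0,2,0],"turn":0},{"fingers":1,"linear":[0,0,0],"turn":0},{"fingers":1,"linear":[0,0,0],"turn":0}]}}

```text
clock: 4.62
tcp_pos: [0.5419, 0.1452, 0.1062]
tcp_rot: [-3.141, 0.0, 1.529]
force: [-2.1, -0.1, 0.0]
width: 0.0
grasp_force: 0.8
```

>>> {"op": "servo_tool", "data": {"deltas": [{"fingers":1,"linear":[0,2,0],"turn":0},{"fingers":1,"linear":[0,1,0],"turn":0},{"fingers":1,"linear":[0,0,0],"turn":0},{"fingers":1,"linear":[0,0,0],"turn":0}]}}

```text
clock: 4.95
tcp_pos: [0.5449, 0.1451, 0.1062]
tcp_rot: [-3.141, 0.0, 1.529]
force: [-2.2, -0.0, -0.3]
width: -0.0003
grasp_force: 0.8
```

>>> {"op": "servo_tool", "data": {"deltas": [{"fingers":1,"linear":[0,1,0],"turn":0},{"fingers":1,"linear":[0,1,0],"turn":0},{"fingers":1,"linear":[0,0,0],"turn":0},{"fingers":1,"linear":[0,0,0],"turn":0}]}}

```text
clock: 5.28
tcp_pos: [0.5469, 0.145, 0.1063]
tcp_rot: [-3.141, 0.0, 1.529]
force: [-2.3, 0.0, -0.1]
width: -0.0001
grasp_force: 0.9
```

>>> {"op": "servo_tool", "data": {"deltas": [{"fingers":1,"linear":[0,1.5,0],"turn":0},{"fingers":1,"linear":[0,1.5,0],"turn":0},{"fingers":1,"linear":[0,0,0],"turn":0},{"fingers":1,"linear":[0,0,0],"turn":0}]}}

```text
clock: 5.62
tcp_pos: [0.5499, 0.1449, 0.1063]
tcp_rot: [-3.142, 0.0, 1.529]
force: [-2.3, 0.3, -0.8]
width: 0.0002
grasp_force: 0.9
```

>>> {"op": "servo_tool", "data": {"deltas": [{"fingers":1,"linear":[0,1.5,0],"turn":0},{"fingers":1,"linear":[0,1.5,0],"turn":0},{"fingers":1,"linear":[0,0,0],"turn":0},{"fingers":1,"linear":[0,0,0],"turn":0}]}}

```text
clock: 5.95
tcp_pos: [0.5529, 0.1447, 0.1063]
tcp_rot: [-3.142, 0.0, 1.529]
force: [-2.0, -1.1, 0.3]
width: -0.0005
grasp_force: 1.0
```

>>> {"op": "servo_tool", "data": {"deltas": [{"fingers":1,"linear":[0,1.5,0],"turn":0},{"fingers":1,"linear":[0,1.5,0],"turn":0},{"fingers":1,"linear":[0,1,0],"turn":0},{"fingers":1,"linear":[0,1,0],"turn":0},{"fingers":1,"linear":[0,0,0],"turn":0},{"fingers":1,"linear":[0,0,0],"turn":0}]}}

```text
clock: 6.45
tcp_pos: [0.5578, 0.1446, 0.1063]
tcp_rot: [-3.141, -0.0, 1.529]
force: [-2.0, -1.0, 0.3]
width: -0.0001
grasp_force: 1.2
```

>>> {"op": "servo_tool", "data": {"deltas": [{"fingers":1,"linear":[0,1,0],"turn":0},{"fingers":1,"linear":[0,1,0],"turn":0},{"fingers":1,"linear":[0,0,0],"turn":0},{"fingers":1,"linear":[0,0,0],"turn":0}]}}

```text
clock: 6.78
tcp_pos: [0.5598, 0.1447, 0.1063]
tcp_rot: [-3.141, -0.0, 1.529]
force: [-3.2, 0.0, 0.9]
width: -0.0001
grasp_force: 1.4
```

>>> {"op": "servo_tool", "data": {"deltas": [{"fingers":1,"linear":[0,1,0],"turn":0},{"fingers":1,"linear":[0,1,0],"turn":0},{"fingers":1,"linear":[0,0,0],"turn":0},{"fingers":1,"linear":[0,0,0],"turn":0}]}}

```text
clock: 7.12
tcp_pos: [0.5618, 0.1446, 0.1063]
tcp_rot: [-3.141, -0.0, 1.529]
force: [-3.1, 1.5, 0.5]
width: 0.0004
grasp_force: 1.4
```

>>> {"op": "servo_tool", "data": {"deltas": [{"fingers":1,"linear":[0,1,0],"turn":0},{"fingers":1,"linear":[0,0,0],"turn":0},{"fingers":1,"linear":[0,0,0],"turn":0}]}}

```text
clock: 7.37
tcp_pos: [0.5621, 0.1447, 0.1062]
tcp_rot: [-3.14, -0.0, 1.529]
force: [-5.6, 1.6, 2.2]
width: -0.0002
grasp_force: 2.4
```

>>> {"op": "servo_tool", "data": {"deltas": [{"fingers":1,"linear":[0,1,0],"turn":0},{"fingers":1,"linear":[0,0,0],"turn":0},{"fingers":1,"linear":[0,0,0],"turn":0}]}}

```text
clock: 7.62
tcp_pos: [0.5623, 0.1447, 0.1062]
tcp_rot: [-3.138, -0.0, 1.529]
force: [-6.8, 0.7, 3.9]
width: -0.0002
grasp_force: 3.4
```

>>> {"op": "servo_tool", "data": {"deltas": [{"fingers":1,"linear":[0,1,0],"turn":0},{"fingers":1,"linear":[0,0,0],"turn":0},{"fingers":1,"linear":[0,0,0],"turn":0}]}}

```text
clock: 7.87
tcp_pos: [0.5625, 0.1447, 0.1061]
tcp_rot: [-3.136, -0.0, 1.529]
force: [-7.7, 1.2, 5.3]
width: -0.0
grasp_force: 4.4
```

>>> {"op": "servo_tool", "data": {"deltas": [{"fingers":1,"linear":[0,2,0],"turn":0},{"fingers":1,"linear":[0,2,0],"turn":0},{"fingers":1,"linear":[0,2,0],"turn":0},{"fingers":1,"linear":[0,0,0],"turn":0},{"fingers":1,"linear":[0,0,0],"turn":0},{"fingers":1,"linear":[0,0,0],"turn":0},{"fingers":1,"linear":[0,0,0],"turn":0},{"fingers":1,"linear":[0,0,0],"turn":0},{"fingers":1,"linear":[0,0,0],"turn":0},{"fingers":1,"linear":[0,0,0],"turn":0}]}}

```text
clock: 8.7
tcp_pos: [0.5638, 0.1447, 0.1059]
tcp_rot: [-3.124, 0.001, 1.529]
force: [-20.3, 1.7, 14.5]
width: -0.0001
grasp_force: 10.3
```

>>> {"op": "servo_tool", "data": {"deltas": [{"fingers":1,"linear":[0,-5,0],"turn":0},{"fingers":1,"linear":[0,-5,0],"turn":0},{"fingers":1,"linear":[0,-6,0],"turn":0},{"fingers":1,"linear":[0,-8,0],"turn":0},{"fingers":1,"linear":[0,-8,0],"turn":0},{"fingers":1,"linear":[0,-8,0],"turn":0},{"fingers":1,"linear":[0,-8,0],"turn":0},{"fingers":1,"linear":[0,-8,0],"turn":0},{"fingers":1,"linear":[0,-8,0],"turn":0},{"fingers":1,"linear":[0,-8,0],"turn":0},{"fingers":1,"linear":[0,-8,0],"turn":0}]}}

```text
clock: 9.62
tcp_pos: [0.4904, 0.1473, 0.1065]
tcp_rot: [3.141, 0.0, 1.529]
force: [-0.5, -0.4, -0.3]
width: -0.0
grasp_force: 0.0
```

>>> {"op": "servo_tool", "data": {"deltas": [{"fingers":1,"linear":[0,0,-25],"turn":0},{"fingers":1,"linear":[0,0,-25],"turn":0},{"fingers":1,"linear":[0,0,-25],"turn":-0.1045},{"fingers":1,"linear":[0,0,-25],"turn":-0.1045},{"fingers":1,"linear":[0,0,0],"turn":0},{"fingers":1,"linear":[0,0,0],"turn":0}]}}

```text
clock: 10.12
tcp_pos: [0.4921, 0.1476, 0.2085]
tcp_rot: [3.137, 0.0, 1.737]
force: [-0.4, -0.8, -0.8]
width: -0.0001
grasp_force: 0.0
```

>>> {"op": "servo_tool", "data": {"deltas": [{"fingers":1,"linear":[-37.7,-2.6,0],"turn":0},{"fingers":1,"linear":[-37.7,-2.6,0],"turn":0},{"fingers":1,"linear":[-37.7,-2.6,0],"turn":0},{"fingers":1,"linear":[-37.7,-2.6,0],"turn":0},{"fingers":1,"linear":[-37.7,-2.6,0],"turn":0},{"fingers":1,"linear":[-37.7,-2.6,0],"turn":0},{"fingers":1,"linear":[-37.7,-2.6,0],"turn":0},{"fingers":1,"linear":[-37.7,-2.6,0],"turn":0},{"fingers":1,"linear":[-37.7,-2.6,0],"turn":0},{"fingers":1,"linear":[-37.7,-2.6,0],"turn":0},{"fingers":1,"linear":[-37.7,-2.6,0],"turn":0},{"fingers":1,"linear":[-37.7,-2.6,0],"turn":0}]}}

```text
clock: 11.12
tcp_pos: [0.534, -0.305, 0.2038]
tcp_rot: [-3.139, -0.003, 1.736]
force: [1.4, 0.5, 0.7]
width: 0.0
grasp_force: 0.0
```

>>> {"op": "servo_tool", "data": {"deltas": [{"fingers":1,"linear":[0,0,0],"turn":0},{"fingers":1,"linear":[0,0,0],"turn":0},{"fingers":1,"linear":[0,0,0],"turn":0}]}}

```text
clock: 11.37
tcp_pos: [0.5342, -0.3029, 0.2041]
tcp_rot: [-3.139, -0.003, 1.736]
force: [-0.4, 0.7, 0.3]
width: 0.0
grasp_force: 0.0
```

>>> {"op": "servo_tool", "data": {"deltas": [{"fingers":1,"linear":[0,0,20],"turn":0},{"fingers":1,"linear":[0,0,20],"turn":0},{"fingers":1,"linear":[0,0,20],"turn":0},{"fingers":1,"linear":[0,0,20],"turn":0},{"fingers":1,"linear":[0,0,18],"turn":0},{"fingers":1,"linear":[0,0,0],"turn":0},{"fingers":1,"linear":[0,0,0],"turn":0}]}}

```text
clock: 11.95
tcp_pos: [0.5341, -0.3013, 0.1065]
tcp_rot: [-3.138, -0.003, 1.739]
force: [-0.1, -0.0, 0.3]
width: 0.0001
grasp_force: 0.0
```

>>> {"op": "servo_tool", "data": {"deltas": [{"fingers":1,"linear":[0,5,0],"turn":0},{"fingers":1,"linear":[0,5,0],"turn":0},{"fingers":1,"linear":[0,5,0],"turn":0},{"fingers":1,"linear":[0,4,0],"turn":0},{"fingers":1,"linear":[0,3,0],"turn":0},{"fingers":1,"linear":[0,3,0],"turn":0},{"fingers":1,"linear":[0,3,0],"turn":0},{"fingers":1,"linear":[0,3,0],"turn":0},{"fingers":1,"linear":[0,3,0],"turn":0},{"fingers":1,"linear":[0,0,0],"turn":0},{"fingers":1,"linear":[0,0,0],"turn":0}]}}

```text
clock: 12.87
tcp_pos: [0.5686, -0.2982, 0.108]
tcp_rot: [-3.141, -0.001, 1.738]
force: [-0.9, 0.4, -0.8]
width: 0.0002
grasp_force: 0.5
```

>>> {"op": "servo_tool", "data": {"deltas": [{"fingers":1,"linear":[0,3,0],"turn":0},{"fingers":1,"linear":[0,3,0],"turn":0},{"fingers":1,"linear":[0,0,0],"turn":0},{"fingers":1,"linear":[0,0,0],"turn":0}]}}

```text
clock: 13.2
tcp_pos: [0.5748, -0.2972, 0.1082]
tcp_rot: [-3.141, -0.0, 1.738]
force: [-1.0, -0.7, -0.2]
width: 0.0003
grasp_force: 0.6
```

>>> {"op": "servo_tool", "data": {"deltas": [{"fingers":1,"linear":[0,2,0],"turn":0},{"fingers":1,"linear":[0,2,0],"turn":0},{"fingers":1,"linear":[0,0,0],"turn":0},{"fingers":1,"linear":[0,0,0],"turn":0}]}}

```text
clock: 13.53
tcp_pos: [0.5788, -0.2966, 0.1083]
tcp_rot: [-3.142, 0.0, 1.738]
force: [-1.7, -0.7, -1.0]
width: -0.0001
grasp_force: 0.7
```

>>> {"op": "servo_tool", "data": {"deltas": [{"fingers":1,"linear":[0,2,0],"turn":0},{"fingers":1,"linear":[0,2,0],"turn":0},{"fingers":1,"linear":[0,0,0],"turn":0},{"fingers":1,"linear":[0,0,0],"turn":0}]}}

```text
clock: 13.87
tcp_pos: [0.5828, -0.2959, 0.1083]
tcp_rot: [-3.142, 0.0, 1.738]
force: [-1.2, -2.1, 0.5]
width: -0.0002
grasp_force: 0.7
```

>>> {"op": "servo_tool", "data": {"deltas": [{"fingers":1,"linear":[0,1,0],"turn":0},{"fingers":1,"linear":[0,1,0],"turn":0},{"fingers":1,"linear":[0,0,0],"turn":0},{"fingers":1,"linear":[0,0,0],"turn":0}]}}

```text
clock: 14.2
tcp_pos: [0.5847, -0.2956, 0.1083]
tcp_rot: [-3.142, 0.0, 1.738]
force: [-1.9, -1.5, -0.1]
width: -0.0001
grasp_force: 0.8
```

>>> {"op": "servo_tool", "data": {"deltas": [{"fingers":1,"linear":[0,1,0],"turn":0},{"fingers":1,"linear":[0,1,0],"turn":0},{"fingers":1,"linear":[0,0,0],"turn":0},{"fingers":1,"linear":[0,0,0],"turn":0}]}}

```text
clock: 14.53
tcp_pos: [0.5867, -0.2953, 0.1083]
tcp_rot: [-3.142, 0.0, 1.738]
force: [-2.2, -1.3, -0.1]
width: -0.0001
grasp_force: 0.8
```

>>> {"op": "servo_tool", "data": {"deltas": [{"fingers":1,"linear":[0,1,0],"turn":0},{"fingers":1,"linear":[0,1,0],"turn":0},{"fingers":1,"linear":[0,0,0],"turn":0},{"fingers":1,"linear":[0,0,0],"turn":0}]}}

```text
clock: 14.87
tcp_pos: [0.5874, -0.2953, 0.1082]
tcp_rot: [-3.139, -0.0, 1.738]
force: [-5.0, -1.8, 1.6]
width: 0.0
grasp_force: 2.6
```

>>> {"op": "servo_tool", "data": {"deltas": [{"fingers":1,"linear":[0,1,0],"turn":0},{"fingers":1,"linear":[0,1,0],"turn":0},{"fingers":1,"linear":[0,0,0],"turn":0},{"fingers":1,"linear":[0,0,0],"turn":0}]}}

```text
clock: 15.2
tcp_pos: [0.588, -0.2952, 0.1081]
tcp_rot: [-3.135, -0.001, 1.738]
force: [-8.6, -2.2, 3.5]
width: 0.0
grasp_force: 4.4
```

>>> {"op": "servo_tool", "data": {"deltas": [{"fingers":1,"linear":[0,1,0],"turn":0},{"fingers":1,"linear":[0,1,0],"turn":0},{"fingers":1,"linear":[0,0,0],"turn":0},{"fingers":1,"linear":[0,0,0],"turn":0}]}}

```text
clock: 15.53
tcp_pos: [0.5886, -0.2952, 0.1081]
tcp_rot: [-3.132, -0.001, 1.738]
force: [-12.3, -2.5, 5.6]
width: 0.0001
grasp_force: 6.2
```

>>> {"op": "servo_tool", "data": {"deltas": [{"fingers":1,"linear":[0,1,0],"turn":0},{"fingers":1,"linear":[0,1,0],"turn":0},{"fingers":1,"linear":[0,0,0],"turn":0},{"fingers":1,"linear":[0,0,0],"turn":0},{"fingers":1,"linear":[0,0,0],"turn":0},{"fingers":1,"linear":[0,0,0],"turn":0},{"fingers":1,"linear":[0,0,0],"turn":0},{"fingers":1,"linear":[0,0,0],"turn":0},{"fingers":1,"linear":[0,0,0],"turn":0}]}}

```text
clock: 16.28
tcp_pos: [0.5891, -0.2951, 0.108]
tcp_rot: [-3.129, -0.002, 1.738]
force: [-16.3, -3.6, 7.6]
width: 0.0
grasp_force: 8.0
```

>>> {"op": "servo_tool", "data": {"deltas": [{"fingers":1,"linear":[0,-5,0],"turn":0},{"fingers":1,"linear":[0,-5,0],"turn":0},{"fingers":1,"linear":[0,-6,0],"turn":0},{"fingers":1,"linear":[0,-6,0],"turn":0},{"fingers":1,"linear":[0,-8,0],"turn":0},{"fingers":1,"linear":[0,-8,0],"turn":0},{"fingers":1,"linear":[0,-8,0],"turn":0},{"fingers":1,"linear":[0,-8,0],"turn":0},{"fingers":1,"linear":[0,-8,0],"turn":0},{"fingers":1,"linear":[0,0,0],"turn":0}]}}

```text
clock: 17.12
tcp_pos: [0.5318, -0.3045, 0.1082]
tcp_rot: [-3.141, -0.0, 1.737]
force: [0.4, -0.2, 0.1]
width: 0.0002
grasp_force: 0.0
```

>>> {"op": "servo_tool", "data": {"deltas": [{"fingers":1,"linear":[0,0,-25],"turn":0},{"fingers":1,"linear":[0,0,-25],"turn":0},{"fingers":1,"linear":[0,0,-25],"turn":0.1045},{"fingers":1,"linear":[0,0,-25],"turn":0.1045},{"fingers":1,"linear":[0,0,0],"turn":0},{"fingers":1,"linear":[0,0,0],"turn":0},{"fingers":1,"linear":[0,0,0],"turn":0}]}}

```text
clock: 17.7
tcp_pos: [0.5331, -0.3041, 0.2078]
tcp_rot: [-3.141, -0.0, 1.53]
force: [-0.0, 0.4, -1.4]
width: -0.0
grasp_force: 0.0
```

>>> {"op": "servo_tool", "data": {"deltas": [{"fingers":1,"linear":[37.5,-4.6,0],"turn":0},{"fingers":1,"linear":[37.5,-4.6,0],"turn":0},{"fingers":1,"linear":[37.5,-4.6,0],"turn":0},{"fingers":1,"linear":[37.5,-4.6,0],"turn":0},{"fingers":1,"linear":[37.5,-4.6,0],"turn":0},{"fingers":1,"linear":[37.5,-4.6,0],"turn":0},{"fingers":1,"linear":[37.5,-4.6,0],"turn":0},{"fingers":1,"linear":[37.5,-4.6,0],"turn":0},{"fingers":1,"linear":[37.5,-4.6,0],"turn":0},{"fingers":1,"linear":[37.5,-4.6,0],"turn":0},{"fingers":1,"linear":[37.5,-4.6,0],"turn":0},{"fingers":1,"linear":[37.5,-4.6,0],"turn":0}]}}

```text
clock: 18.7
tcp_pos: [0.4952, 0.1493, 0.2061]
tcp_rot: [-3.138, 0.001, 1.53]
force: [0.4, 0.8, -0.4]
width: 0.0001
grasp_force: 0.0
```

>>> {"op": "servo_tool", "data": {"deltas": [{"fingers":1,"linear":[0,0,0],"turn":0},{"fingers":1,"linear":[0,0,0],"turn":0},{"fingers":1,"linear":[0,0,20],"turn":0},{"fingers":1,"linear":[0,0,20],"turn":0},{"fingers":1,"linear":[0,0,20],"turn":0},{"fingers":1,"linear":[0,0,20],"turn":0},{"fingers":1,"linear":[0,0,21],"turn":0},{"fingers":1,"linear":[0,0,0],"turn":0},{"fingers":1,"linear":[0,0,0],"turn":0}]}}

```text
clock: 19.45
tcp_pos: [0.4952, 0.1461, 0.1051]
tcp_rot: [-3.136, 0.001, 1.527]
force: [0.1, 0.7, 0.8]
width: -0.0
grasp_force: 0.0
```

Run:
```python
from plant import *
import cv2,numpy as np
p=get_image("top")["pixels"][:,:,::-1][150:290,140:540]
cv2.imwrite("pics/t2.png",cv2.resize(p,None,fx=2,fy=2,interpolation=cv2.INTER_CUBIC))
```

```text
(no output)
```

View pics/t2.png

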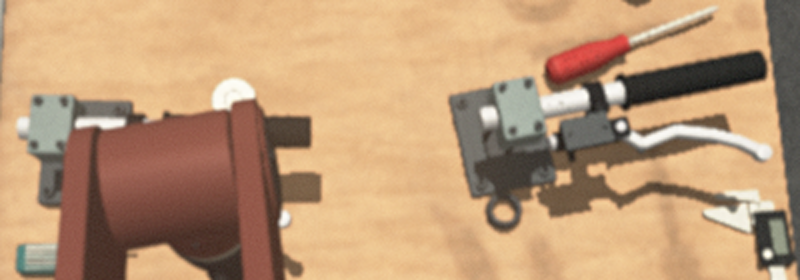

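The right lever's tip is back at full-frame pixel (522,226), so it has sprung out again, and nothing else has moved. Now the final press on the left (soft) lever.

>>> {"op": "servo_tool", "data": {"deltas": [{"fingers":1,"linear":[0,6,0],"turn":0},{"fingers":1,"linear":[0,6,0],"turn":0},{"fingers":1,"linear":[0,6,0],"turn":0},{"fingers":1,"linear":[0,4,0],"turn":0},{"fingers":1,"linear":[0,4,0],"turn":0},{"fingers":1,"linear":[0,4,0],"turn":0},{"fingers":1,"linear":[0,4,0],"turn":0},{"fingers":1,"linear":[0,4,0],"turn":0},{"fingers":1,"linear":[0,4,0],"turn":0},{"fingers":1,"linear":[0,4,0],"turn":0},{"fingers":1,"linear":[0,4,0],"turn":0},{"fingers":1,"linear":[0,4,0],"turn":0}]}}

```text
clock: 20.5
tcp_pos: [0.5509, 0.1452, 0.1069]
tcp_rot: [-3.14, 0.0, 1.529]
force: [-2.0, -0.8, 0.1]
width: 0.0002
grasp_force: 1.0
```

>>> {"op": "servo_tool", "data": {"deltas": [{"fingers":1,"linear":[0,3,0],"turn":0},{"fingers":1,"linear":[0,3,0],"turn":0},{"fingers":1,"linear":[0,3,0],"turn":0},{"fingers":1,"linear":[0,2,0],"turn":0},{"fingers":1,"linear":[0,2,0],"turn":0},{"fingers":1,"linear":[0,2,0],"turn":0},{"fingers":1,"linear":[0,0,0],"turn":0},{"fingers":1,"linear":[0,0,0],"turn":0},{"fingers":1,"linear":[0,0,0],"turn":0}]}}

```text
clock: 21.25
tcp_pos: [0.5627, 0.1452, 0.1068]
tcp_rot: [-3.133, 0.0, 1.529]
force: [-9.7, 1.2, 4.5]
width: -0.0003
grasp_force: 5.1
```

>>> {"op": "servo_tool", "data": {"deltas": [{"fingers":1,"linear":[0,2,0],"turn":0},{"fingers":1,"linear":[0,2,0],"turn":0},{"fingers":1,"linear":[0,1,0],"turn":0},{"fingers":1,"linear":[0,0,0],"turn":0},{"fingers":1,"linear":[0,0,0],"turn":0},{"fingers":1,"linear":[0,0,0],"turn":0},{"fingers":1,"linear":[0,0,0],"turn":0},{"fingers":1,"linear":[0,0,0],"turn":0},{"fingers":1,"linear":[0,0,0],"turn":0},{"fingers":1,"linear":[0,0,0],"turn":0},{"fingers":1,"linear":[0,0,0],"turn":0},{"fingers":1,"linear":[0,0,0],"turn":0}]}}

```text
clock: 22.25
tcp_pos: [0.5638, 0.1452, 0.1066]
tcp_rot: [-3.123, 0.001, 1.53]
force: [-19.9, 0.7, 12.1]
width: 0.0001
grasp_force: 10.0
```

Run:
```python
from plant import *
import cv2,numpy as np
q=get_image("scene")["pixels"][:,:,::-1][100:250,230:410]
cv2.imwrite("pics/f.png",cv2.resize(q,None,fx=4,fy=4,interpolation=cv2.INTER_CUBIC)[:600])
```

```text
(no output)
```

View pics/f.png

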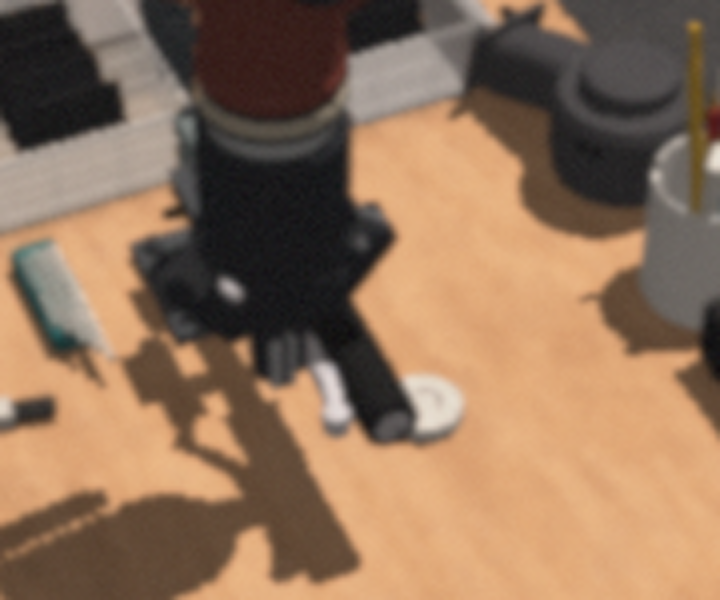

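The lever tip at (337,415) lies against the grip at (390,420), with the fingers in front of the blade at (280,355). Handing in.

```bash
python3 -c "
from plant import *
print(job_done())"
```

```text
the job is handed in; nothing more can be done
None
```

The left lever (as seen from the robot) is the soft one: it went all the way to its grip, and the arm is holding it there at about 20 N; the right one stopped firm about 18 mm short of where the soft one ended and sprang back out, and the job is handed in.

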